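Turn the row of palm carving tools round

ROBOT

A 6-joint arm with a two-finger parallel gripper is mounted at the origin on the work surface. World frame = base frame: x ahead of the robot, y to its left, z up, the work surface at z = 0. Lengths are in mm, angles in degrees, forces in N, time in s.
With the tool pointing down it reaches from about 350 to 850 mm from the base axis. Payload 8.1 kg.
Tool frame: the origin (TCP) lies on the centre line of the jaws, within the pads' length; the fingertips stand 19 mm ahead of it and the grasp point (between the pads) is the TCP; z points along the fingers, y is the line along which they close (so a half turn about z gives the same grasp; the last joint's range is limited). The gripper opens to 85 mm and grips with 20 to 120 N. Pads are 22 mm wide; open, the fingers measure 114 mm over their backs; the gripper's body (76 mm by 85 mm) begins 54 mm behind the grasp point. The pads swing forward as they close: fully open they stand 13 mm farther back than shut.
Start: joints at [-80.122, 7.471, 85.268, -0, 87.261, -4.893], TCP at [152.993, -580.171, 250.292] pointing down, gripper open.
Joint ranges: [-169.43, 169.43], [-51.17, 129.36], [1.28, 143.12], [-76.62, 256.62], [0, 156.53], [-152.29, 152.29]. Speed limits (degrees/s): [136.94, 136.94, 159.86, 180, 180, 180].

INTERFACE

Orientations are given as [roll, pitch, yaw] about the fixed x, y, z axes, in that order (R = Rz(yaw) Ry(pitch) Rx(roll)).
In Python, from bench import r gives the robot as it stands. The module is installed in compiled form; this text tells all that it offers.
- The arm moves only by the tool servo_tool, never from a script. Its arguments are lists of equal length, an entry for each row: "fingers": the finger opening in m, from 0 to 0.0854; "linear": the shift along the tool's x, y, z in m, a list of three; "rotation": the turn, a rotation vector about the tool's x, y, z in degrees, a list of three. A call has 1 to 10 rows; each row is the pose to reach, as a shift and turn from the pose commanded when the call began, along the tool's axes at that moment; what a row does not reach only later rows make up. A row lasts 1/10 s, in which the tool goes at most 50 mm and 8.59 degrees, less where a joint would pass 70% of its speed; a pose out of reach is approached as far as the arm can. A call with a gripper value outside its range is refused whole. The fingers move at their own pace and stop on an object; "force" is the grip in N (left out, the last holds). Time passes only in rows, so rows that repeat a pose let the fingers close. It gives the time, the measured TCP pose, the force, the opening and the grip force at its end, in the units of the state.
- r.sense(): the state, without advancing time (a new reading comes with each control period).
- r.snapshot(name): name is "scene" or "top" or "wrist"; returns a dict with "frame" (420x560x3 uint8, red, green, blue), "fx", "fy", "cx", "cy" (pixels), "k1" (the pictures are not rectified: a ray, as slopes to the right and down, at radius r is drawn at 1 + k1 r^2 times it, then the intrinsics apply), "camera_from_world" (4x4, takes a point from world to camera coordinates). Camera axes: x right, y up, looking along -z (the intrinsics and any distortion apply to the point x, -y, -z); pixel columns grow to the right and rows downward; lengths in mm; the calibration is good to about 2 mm. A picture is of the moment at which its call begins. There is no depth.
- r.hand_in(): hands the job in; it is judged then, once.
The state is a dict: "time": time; "joint_pos": joint angles; "qd": joint speeds; "joint_efforts": joint torques, N m; "tool_pos": TCP position; "tcp_rot": TCP orientation; "ft_force": force on the tool from outside, world axes, zero at the start; "wrist_torque": the same for the moment, N m; "finger_gap": finger opening in mm; "grip_force": force on a finger pad.
Only numpy, scipy, OpenCV 4.12 (cv2) and the standard library are available. Lean on these libraries where they do the work, as an engineer would, in place of code of your own. Each camera call takes 0.05 s, during which the arm holds its last target. There are 200 camera calls.

TASK

A left-handed carver is taking over this bench: move the four palm carving tools from the full rack to the empty white rack in the reverse order, so that the tool now at the left end of its row lies at the right end of the new row, and so on through the row. Each lies in its own place, its handle flat on the board between that place's pair of rails, fully on the board, lengthwise, with the blade pointing away from the robot as it does now; let go of all of them.

Things in the scene. Friction and masses are not known exactly. Their poses are not given: they have to be found in the camera images.
- fishtail: Palm tool, straight light-wood handle 80 mm long, 26 mm wide and high, and a steel blade that flares to 34 mm; 145 mm in all. Origin: underside of the handle's butt end; x from butt to blade, z up. Starts in its cradle, blade away from the robot. Flat-sided, does not roll; the blade hangs clear at mid-handle height. Grip across the handle 35 mm ahead of the butt.
- ball: Shortest palm tool, mid-brown handle 55 mm long: a fat knob 32 mm wide and high for the first 44 mm, then a thinner neck; steel blade 8 mm wide; 112 mm in all. Origin: underside of the handle's butt end; x from butt to blade, z up. Starts in its cradle, blade away from the robot. Flat-sided, does not roll; the blade hangs clear at mid-handle height. Grip across the handle 35 mm ahead of the butt.
- barrel: Palm tool, dark barrel-shaped handle 75 mm long, 28 mm wide and high, copper ferrule, blade bent up at the tip; 131 mm in all. Origin: underside of the handle's butt end; x from butt to blade, z up. Starts in its cradle, blade away from the robot. Flat-sided, does not roll; the blade hangs clear at mid-handle height. Grip across the handle 35 mm ahead of the butt.
- slim: Palm tool, slim straight black handle 95 mm long, 22 mm wide and high, plain steel blade 14 mm wide; 145 mm in all. Origin: underside of the handle's butt end; x from butt to blade, z up. Starts in its cradle, blade away from the robot. Flat-sided, does not roll; the blade hangs clear at mid-handle height. Grip across the handle 35 mm ahead of the butt.
- cradle_a: Cradle in which the fishtail tool starts, fixed on the full rack. Grey tile 160 x 74 mm, 6 mm thick (the tool lies on it), with two rails 5 mm high, 6 mm wide and 50 mm apart (x from -67 to +8 mm). Origin: centre of the tile's underside, z up, x away from the robot along the tool, y along the row.
- cradle_b: Cradle in which the ball tool starts, fixed on the full rack. Grey tile 160 x 74 mm, 6 mm thick (the tool lies on it), with two rails 5 mm high, 6 mm wide and 50 mm apart (x from -67 to +8 mm). Origin: centre of the tile's underside, z up, x away from the robot along the tool, y along the row.
- cradle_c: Cradle in which the barrel tool starts, fixed on the full rack. Grey tile 160 x 74 mm, 6 mm thick (the tool lies on it), with two rails 5 mm high, 6 mm wide and 50 mm apart (x from -67 to +8 mm). Origin: centre of the tile's underside, z up, x away from the robot along the tool, y along the row.
- cradle_d: Cradle in which the slim tool starts, fixed on the full rack. Grey tile 160 x 74 mm, 6 mm thick (the tool lies on it), with two rails 5 mm high, 6 mm wide and 50 mm apart (x from -67 to +8 mm). Origin: centre of the tile's underside, z up, x away from the robot along the tool, y along the row.
- old_rack: The full rack: fixed dark-wood board 180 x 340 mm, 6 mm thick, carrying the four cradles in a row at y = -123, -41, +41 and +123 mm in its frame. Origin: centre of its underside on the bench; x away from the robot, y along the row to the robot's left (turned by up to 9 degrees), z up.
- new_rack: The empty rack: fixed white board 170 x 330 mm, top at z = 12 mm, with four places in a row at y = -123, -41, +41, +123 mm in its frame, each between two brown rails 5 mm high, 6 mm wide, 50 mm apart, grey-lined (x -67 to +8 mm). A butt end belongs at about x = -60 mm. Origin: centre of its underside on the bench; x away from the robot, y to the robot's left (turned by up to 9 degrees), z up.
There are look-alikes about, which are no part of the job. Leave any pink or yellow look-alike of the fishtail alone. Leave any pink look-alike of the slim alone.

How it is judged (in metres and radians):
At the end, for the whole second after the job is handed in: Each tool rests, level and blade away from the robot, in the white-rack place mirroring its cradle's: within 17 mm sideways of the place's middle, butt 22 to 85 mm robot-side of the board's middle, underside within 3.5 mm of the board's top, tilt under 0.12 rad, within 0.30 rad of the channel (x of fishtail in the frame of new_rack between -0.085 and -0.022 m and z of fishtail in the frame of new_rack between 0.008 and 0.0155 m and angle between each of fishtail, ball, barrel, slim's own z axis and vertical below 0.12 rad and angle between the x axis of each of fishtail, ball, barrel, slim and the x axis of new_rack, either way round below 0.3 rad and linear speed of each of fishtail, ball, barrel, slim below 0.02 m/s and angular speed of each of fishtail, ball, barrel, slim below 0.2 rad/s and ((y of cradle_a in the frame of old_rack between -0.153 and -0.093 m and y of fishtail in the frame of new_rack between 0.106 and 0.14 m) or (y of cradle_a in the frame of old_rack between -0.071 and -0.011 m and y of fishtail in the frame of new_rack between 0.024 and 0.058 m) or (y of cradle_a in the frame of old_rack between 0.011 and 0.071 m and y of fishtail in the frame of new_rack between -0.058 and -0.024 m) or (y of cradle_a in the frame of old_rack between 0.093 and 0.153 m and y of fishtail in the frame of new_rack between -0.14 and -0.106 m)) and x of ball in the frame of new_rack between -0.085 and -0.022 m and z of ball in the frame of new_rack between 0.008 and 0.0155 m and ((y of cradle_b in the frame of old_rack between -0.153 and -0.093 m and y of ball in the frame of new_rack between 0.106 and 0.14 m) or (y of cradle_b in the frame of old_rack between -0.071 and -0.011 m and y of ball in the frame of new_rack between 0.024 and 0.058 m) or (y of cradle_b in the frame of old_rack between 0.011 and 0.071 m and y of ball in the frame of new_rack between -0.058 and -0.024 m) or (y of cradle_b in the frame of old_rack between 0.093 and 0.153 m and y of ball in the frame of new_rack between -0.14 and -0.106 m)) and x of barrel in the frame of new_rack between -0.085 and -0.022 m and z of barrel in the frame of new_rack between 0.008 and 0.0155 m and ((y of cradle_c in the frame of old_rack between -0.153 and -0.093 m and y of barrel in the frame of new_rack between 0.106 and 0.14 m) or (y of cradle_c in the frame of old_rack between -0.071 and -0.011 m and y of barrel in the frame of new_rack between 0.024 and 0.058 m) or (y of cradle_c in the frame of old_rack between 0.011 and 0.071 m and y of barrel in the frame of new_rack between -0.058 and -0.024 m) or (y of cradle_c in the frame of old_rack between 0.093 and 0.153 m and y of barrel in the frame of new_rack between -0.14 and -0.106 m)) and x of slim in the frame of new_rack between -0.085 and -0.022 m and z of slim in the frame of new_rack between 0.008 and 0.0155 m and ((y of cradle_d in the frame of old_rack between -0.153 and -0.093 m and y of slim in the frame of new_rack between 0.106 and 0.14 m) or (y of cradle_d in the frame of old_rack between -0.071 and -0.011 m and y of slim in the frame of new_rack between 0.024 and 0.058 m) or (y of cradle_d in the frame of old_rack between 0.011 and 0.071 m and y of slim in the frame of new_rack between -0.058 and -0.024 m) or (y of cradle_d in the frame of old_rack between 0.093 and 0.153 m and y of slim in the frame of new_rack between -0.14 and -0.106 m))); the robot touches nothing.
It also fails if it takes over 99 s, if anything falls off the work surface, if the arm or the gripper's body presses on something with over 40 N, if the wrist force passes 120 N, or if a joint passes its speed limit or range.

## Working session

There is one attempt and no reset: what is moved stays moved. The work goes in short steps, Python scripts to look and compute and a tool call to move; the robot and the scene stay as the last step left them, time stands still between calls to the robot, and variables do not carry over. Pictures are saved under pics/ and viewed, at most 14 in all, crops included, and the job is handed in when it is done.

Besides the shell and the picture viewer there is one more tool, called after "Request:" by a JSON object that holds its "fn" and its "kwargs". servo_tool: Moves the arm, as the interface text tells. Its arguments: {"type":"object","properties":{"fingers":{"type":"array","items":{"type":"number"}},"linear":{"type":"array","items":{"type":"array","items":{"type":"number"}}},"rotation":{"type":"array","items":{"type":"array","items":{"type":"number"}}},"force":{"type":"number"}},"required":["fingers","linear","rotation"]}

```bash
mkdir -p pics; cat > h.py <<'E'
import numpy as np, cv2
from bench import r
def snap(n,name):
    s=r.snapshot(n); cv2.imwrite(f'pics/{name}.png',s['frame'][:,:,::-1]); np.save(f'pics/{name}.npy',s,allow_pickle=True); return s
def load(name): return np.load(f'pics/{name}.npy',allow_pickle=True).item()
def ray(s,px,z):
    K=np.array([[s['fx'],0,s['cx']],[0,s['fy'],s['cy']],[0,0,1.]])
    d=np.array([(px[0]-s['cx'])/s['fx'],(px[1]-s['cy'])/s['fy']]); u=d.copy()
    for _ in range(20): u=d/(1+s['k1']*(u@u))
    T=np.array(s['camera_from_world']); R=T[:3,:3]; o=-R.T@T[:3,3]
    v=R.T@np.array([u[0],-u[1],-1]); return o+v*(z-o[2])/v[2]
def proj(s,p):
    T=np.array(s['camera_from_world']); c=T[:3,:3]@np.array(p)+T[:3,3]; u=np.array([c[0],-c[1]])/-c[2]
    u=u*(1+s['k1']*(u@u)); return np.array([s['fx']*u[0]+s['cx'],s['fy']*u[1]+s['cy']])
E
python3 - <<'E'
from h import *
for n in("top","scene"):
    s=snap(n,n+"0"); T=np.array(s['camera_from_world']); print(n,s['fx'],s['k1'],-T[:3,:3].T@T[:3,3])
print(r.sense())
E
```

```text
top 469.765140448382 0.0267425360737623 [ 310.95146018   -6.57564135 1229.64766914]
scene 424.96298973758 -0.08439898340601402 [1124.96599937  313.05552521 1060.54423897]
{'time': 0.1, 'joint_pos': array([-8.01227694e+01,  7.51051739e+00,  8.53248849e+01, -6.66213770e-04,
        8.72591855e+01, -4.89352044e+00]), 'qd': array([-0.03602281, -0.21157422, -0.16208823,  0.16955235,  0.00146824,
       -0.07845694]), 'joint_efforts': array([ 1.02855021e-03, -5.70949244e+01, -5.01946700e+01, -2.08697179e-04,
        8.13142397e-03,  1.02311418e-05]), 'tool_pos': array([ 152.90492774, -579.71267003,  249.33434564]), 'tcp_rot': array([-1.79905700e+02, -7.40576032e-03,  1.47707773e+01]), 'ft_force': array([-0.34842542, -0.59754364,  0.42565577]), 'wrist_torque': array([0.00464799, 0.01998063, 0.06660167]), 'grip_force': 0.0, 'finger_gap': 85.48377560950779}
```

View pics/top0.png

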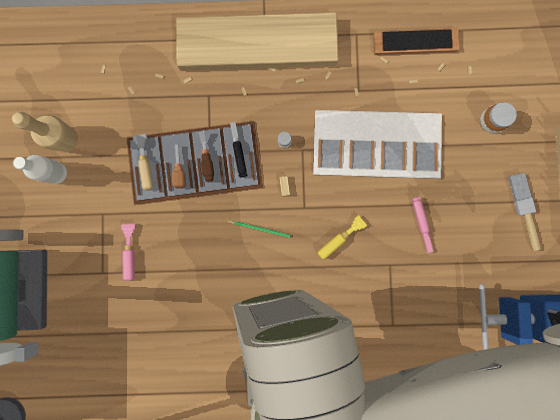

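View pics/scene0.png

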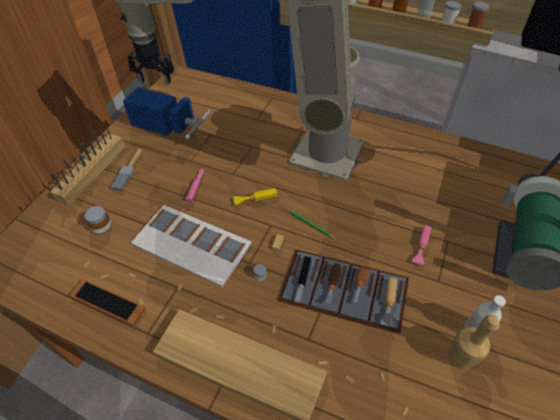

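The top view shows the full rack at about (195,162). From the left it holds fishtail (145,170), ball (178,175), barrel (207,165) and slim (239,155). The white rack is at (378,145). The pink and yellow look-alikes lie nearer the robot.

```bash
cat > m.py <<'E'
from h import *
s=load("top0"); f=s['frame']; hsv=cv2.cvtColor(f,cv2.COLOR_RGB2HSV)
def rect(mask,z,nm):
    cs,_=cv2.findContours(mask,cv2.RETR_EXTERNAL,cv2.CHAIN_APPROX_NONE); c=max(cs,key=cv2.contourArea)
    P=np.array([ray(s,p,z)[:2] for p in c[:,0].astype(float)],np.float32)
    R=cv2.minAreaRect(P); print(nm,R, cv2.minAreaRect(c)); return R
m=np.zeros(f.shape[:2],np.uint8); m[100:190,305:450]=255
w=((hsv[...,1]<60)&(hsv[...,2]>140)).astype(np.uint8)*255&m
w=cv2.morphologyEx(w,cv2.MORPH_CLOSE,np.ones((3,3)))
rect(w,12,'white')
m[:]=0; m[112:212,118:270]=255
d=(((hsv[...,2]<95)|(hsv[...,1]<70)).astype(np.uint8)*255)&m
d=cv2.morphologyEx(cv2.morphologyEx(d,cv2.MORPH_CLOSE,np.ones((5,5))),cv2.MORPH_OPEN,np.ones((9,9)))
rect(d,6,'old')
a=cv2.resize(f[112:212,118:270],None,fx=4,fy=4,interpolation=cv2.INTER_CUBIC)
b=cv2.resize(f[100:190,305:450],None,fx=4,fy=4,interpolation=cv2.INTER_CUBIC)
cv2.imwrite('pics/oldcrop.png',a[...,::-1]);cv2.imwrite('pics/newcrop.png',b[...,::-1])
E
python3 m.py
```

```text
white ((549.2162475585938, -247.26641845703125), (331.0859375, 172.07920837402344), 86.4123306274414) ((377.3163146972656, 143.74459838867188), (127.5036849975586, 65.14830017089844), 1.6846843957901)
old ((516.7911376953125, 232.5416259765625), (181.78634643554688, 338.7999572753906), 5.610456466674805) ((194.63531494140625, 161.94607543945312), (68.41426086425781, 128.47384643554688), 82.80076599121094)
```

View pics/oldcrop.png

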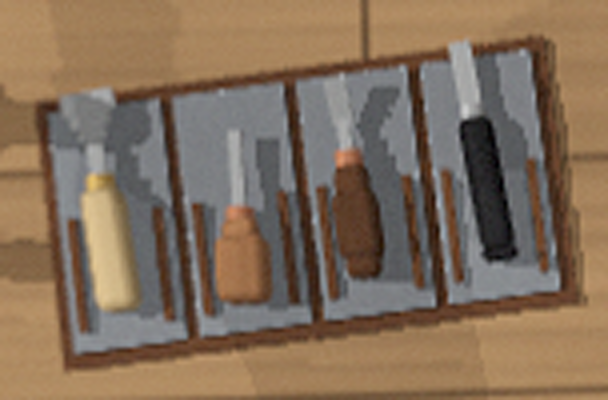

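View pics/newcrop.png

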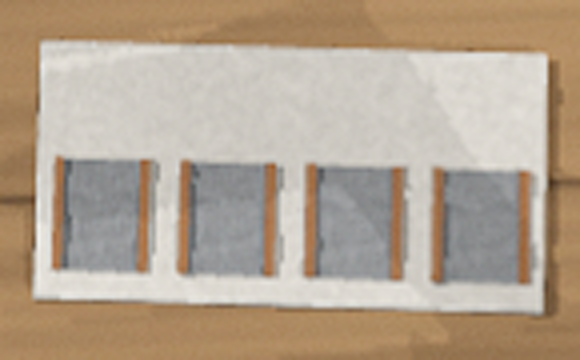

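The crops show clear handles. In the old-rack crop the butt/front points are fishtail (118,305)/(101,178), ball (243,300)/(239,208), barrel (363,275)/(347,152) and slim (500,258)/(478,118). The white rack's four grey places are empty. Both measured board sizes match the given sizes.

```bash
cat > t.py <<'E'
from h import *
s=load("top0"); o=np.array([118,112])
def fr(c,yaw): y=np.radians(yaw); return np.array([[np.cos(y),-np.sin(y)],[np.sin(y),np.cos(y)]]),np.array(c)
Ro,co=fr((516.8,232.5),5.61); Rn,cn=fr((549.2,-247.3),-3.59)
T=dict(fishtail=((118,305),(101,178),26,80),ball=((243,300),(239,208),32,55),barrel=((363,275),(347,152),28,75),slim=((500,258),(478,118),22,95))
for k,(b,f,h,L) in T.items():
    B=ray(s,np.array(b)/4+o,12+h/2)[:2]; F=ray(s,np.array(f)/4+o,12+h/2)[:2]
    d=F-B; n=np.linalg.norm(d); print(k,'L',n.round(1),L,'yaw',np.degrees(np.arctan2(d[1],d[0])).round(1),'butt',B.round(1),'front',F.round(1),'grasp',(F-d/n*(L-35)).round(1),(B+d/n*35).round(1),'inold',(Ro.T@(B-co)).round(1),(Ro.T@(F-co)).round(1))
for k,y in zip(('slim','barrel','ball','fishtail'),(123,41,-41,-123)): print(k,(cn+Rn@[-25,y]).round(1))
# scene check of rack corners
q=load("scene0")
for c,R,hx,hy,z in((co,Ro,90,170,6),(cn,Rn,85,165,12)):
    print([proj(q,[*(c+R@[a*hx,b*hy]),z]).round(1).tolist() for a,b in((1,1),(1,-1),(-1,-1),(-1,1))])
im=q['frame'].copy()[180:340,110:430]
im=cv2.resize(im,None,fx=2.5,fy=2.5,interpolation=cv2.INTER_CUBIC)
for c,R,hx,hy,z in((co,Ro,90,170,6),(cn,Rn,85,165,12)):
    P=np.array([proj(q,[*(c+R@[a*hx,b*hy]),z]) for a,b in((1,1),(1,-1),(-1,-1),(-1,1))])
    cv2.polylines(im,[((P-[110,180]+.5)*2.5-.5).round().astype(np.int32)],True,(0,255,0),1)
cv2.imwrite('pics/chk.png',im[...,::-1])
E
python3 t.py
```

```text
fishtail L 83.7 80 yaw 7.0 butt [448.3 351.1] front [531.4 361.4] grasp [486.7 355.9] [483.1 355.4] inold [-56.6 124.8] [ 27.1 126.9]
ball L 59.8 55 yaw 1.7 butt [448.9 269.8] front [508.7 271.6] grasp [488.7 271. ] [483.9 270.8] inold [-64.   43.7] [-4.3 39.7]
barrel L 81.0 75 yaw 6.3 butt [463.  192.6] front [543.5 201.5] grasp [503.8 197.1] [497.8 196.4] inold [-57.4 -34.5] [ 23.6 -33.5]
slim L 92.8 95 yaw 7.6 butt [471.9 104.2] front [563.9 116.4] grasp [504.4 108.5] [506.6 108.8] inold [ -57.3 -123.3] [  35.5 -120.2]
slim [ 532. -123.]
barrel [ 526.8 -204.8]
ball [ 521.7 -286.7]
fishtail [ 516.5 -368.5]
[[399.3, 333.7], [276.6, 299.8], [295.2, 248.6], [408.3, 277.4]]
[[221.6, 285.0], [130.5, 242.2], [163.6, 204.4], [251.2, 241.2]]
```

View pics/chk.png

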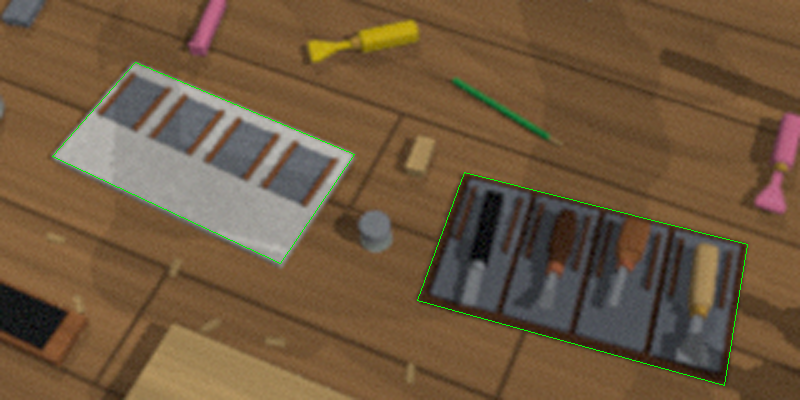

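The projected board outlines fit the second view within a pixel or two, so the rack frames are good. I'll start with the slim tool.

```bash
cat > d.py <<'E'
import sys; from h import *
x,y,z,yaw=map(float,sys.argv[1:5]); s=r.sense(); p=s['tool_pos']; ro=s['tcp_rot']; a=np.radians(ro[2])
dx,dy=x-p[0],y-p[1]
print('linear',np.round([(np.cos(a)*dx+np.sin(a)*dy)/1e3,(np.sin(a)*dx-np.cos(a)*dy)/1e3,(p[2]-z)/1e3],4),'rotz',round(ro[2]-yaw,1),'t',round(s['time'],2),p.round(1),ro.round(1))
E
python3 d.py 505 108.7 150 7.5
```

```text
linear [ 0.516  -0.5759  0.0993] rotz 7.3 t 0.1 [ 152.9 -579.7  249.3] [-179.9   -0.    14.8]
```

Request:
{"fn": "servo_tool", "kwargs": {"fingers": [0.06, 0.06, 0.06, 0.06, 0.06, 0.06, 0.06, 0.06, 0.06, 0.06], "linear": [[0.033, -0.037, 0], [0.066, -0.074, 0], [0.099, -0.11, 0], [0.132, -0.147, 0], [0.165, -0.184, 0], [0.198, -0.221, 0], [0.231, -0.258, 0], [0.264, -0.295, 0], [0.297, -0.331, 0], [0.33, -0.368, 0]], "rotation": [[0, 0, 1], [0, 0, 2], [0, 0, 3], [0, 0, 4], [0, 0, 5], [0, 0, 6], [0, 0, 7], [0, 0, 7.3], [0, 0, 7.3], [0, 0, 7.3]]}}

```text
time: 1.1
tool_pos: [378.6, -138.3, 250.2]
tcp_rot: [180.0, -0.0, 7.4]
ft_force: [1.3, -0.0, 0.1]
finger_gap: 59.9
grip_force: 0.0
```

```bash
python3 d.py 505 108.7 150 7.5
```

```text
linear [ 0.1574 -0.2285  0.1002] rotz -0.1 t 1.1 [ 378.6 -138.3  250.2] [180.   -0.    7.4]
```

Request:
{"fn": "servo_tool", "kwargs": {"fingers": [0.06, 0.06, 0.06, 0.06, 0.06, 0.06, 0.06, 0.06, 0.06, 0.06], "linear": [[0.024, -0.035, 0], [0.048, -0.07, 0.005], [0.072, -0.105, 0.02], [0.096, -0.14, 0.04], [0.12, -0.175, 0.06], [0.144, -0.21, 0.08], [0.157, -0.2285, 0.1], [0.1575, -0.2285, 0.1], [0.1575, -0.2285, 0.1], [0.1575, -0.2285, 0.1]], "rotation": [[0, 0, 0], [0, 0, 0], [0, 0, 0], [0, 0, 0], [0, 0, 0], [0, 0, 0], [0, 0, 0], [0, 0, 0], [0, 0, 0], [0, 0, 0]]}}

```text
time: 2.1
tool_pos: [504.9, 106.2, 151.0]
tcp_rot: [180.0, -0.0, 7.4]
ft_force: [-0.0, 0.1, 0.4]
finger_gap: 59.9
grip_force: 0.0
```

```bash
cat > w.py <<'E'
import sys; from h import *
s=snap("wrist",sys.argv[1]); z=float(sys.argv[2]); print(r.sense()['tool_pos'].round(1))
im=s['frame'].copy()
for g in((505,108.7),(501,197),(486,271),(485,355.6)):
    u=proj(s,[*g,z]); print(u.round(0))
    if 0<u[0]<560 and 0<u[1]<420: cv2.drawMarker(im,tuple(int(v) for v in u),(0,255,0),0,15)
cv2.imwrite(f'pics/{sys.argv[1]}.png',im[...,::-1])
E
python3 w.py w1 34; python3 d.py 505 108.7 39 7.5
```

```text
[505.1 106.  151.4]
[278. 208.]
[174. 200.]
[ 89. 206.]
[ -1. 195.]
linear [ 0.0002 -0.0027  0.1124] rotz -0.1 t 2.15 [505.1 106.  151.4] [ 1.8e+02 -1.0e-01  7.4e+00]
```

View pics/w1.png

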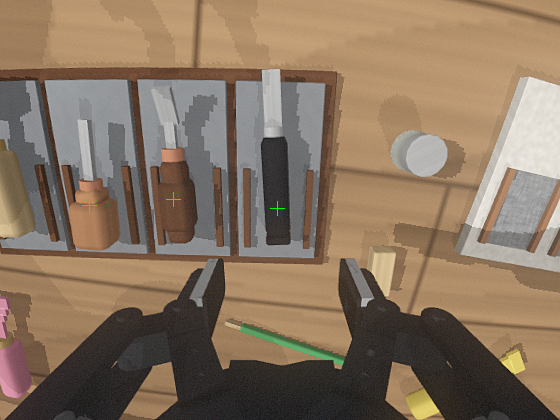

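The wrist view shows the grasp markers centred on the handles, slim at (278,208), barrel (174,200) and ball (89,206). I'll descend on the slim.

Request:
{"fn": "servo_tool", "kwargs": {"fingers": [0.06, 0.06, 0.06, 0.06, 0.06, 0.022, 0.015, 0.012, 0.012, 0.012], "linear": [[0, -0.0025, 0.03], [0, -0.0025, 0.06], [0, -0.0025, 0.09], [0, -0.0025, 0.11], [0, -0.0025, 0.112], [0, -0.0025, 0.112], [0, -0.0025, 0.112], [0, -0.0025, 0.112], [0, -0.0025, 0.112], [0, -0.0025, 0.112]], "rotation": [[0, 0, 0], [0, 0, 0], [0, 0, 0], [0, 0, 0], [0, 0, 0], [0, 0, 0], [0, 0, 0], [0, 0, 0], [0, 0, 0], [0, 0, 0]], "force": 35}}

```text
time: 3.15
tool_pos: [506.1, 109.4, 40.6]
tcp_rot: [180.0, -0.2, 7.5]
ft_force: [-1.9, -1.6, 7.5]
finger_gap: 21.2
grip_force: 34.4
```

Request:
{"fn": "servo_tool", "kwargs": {"fingers": [0.012, 0.012, 0.012, 0.012, 0.012], "linear": [[0, 0, -0.01], [0, 0, -0.03], [0, 0, -0.06], [0, 0, -0.09], [0, 0, -0.09]], "rotation": [[0, 0, 0], [0, 0, 0], [0, 0, 0], [0, 0, 0], [0, 0, 0]]}}

```text
time: 3.65
tool_pos: [507.8, 109.8, 134.4]
tcp_rot: [180.0, -0.5, 7.5]
ft_force: [1.5, 1.4, -0.3]
finger_gap: 21.0
grip_force: 33.9
```

```bash
python3 d.py 532 -123 130 -3.6;python3 w.py w2 34
```

```text
linear [-0.0063  0.234   0.0044] rotz 11.1 t 3.65 [507.8 109.8 134.4] [180.   -0.5   7.5]
[506.6 109.6 132. ]
[282. 220.]
[171. 211.]
[ 82. 217.]
[-13. 205.]
```

View pics/w2.png

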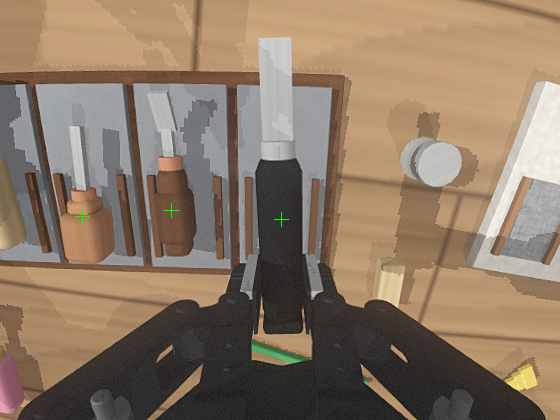

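The slim is held straight along the jaws. Now I'll carry it to the left-end place.

Request:
{"fn": "servo_tool", "kwargs": {"fingers": [0.012, 0.012, 0.012, 0.012, 0.012, 0.012, 0.012, 0.012, 0.012], "linear": [[-0.001, 0.025, 0], [-0.001, 0.06, 0], [-0.002, 0.1, 0], [-0.003, 0.14, 0], [-0.004, 0.18, 0], [-0.005, 0.215, 0], [-0.0055, 0.234, 0], [-0.0055, 0.234, 0], [-0.0055, 0.234, 0]], "rotation": [[0, 0, 1], [0, 0, 3], [0, 0, 5], [0, 0, 7], [0, 0, 9], [0, 0, 11], [0, 0, 11.1], [0, 0, 11.1], [0, 0, 11.1]]}}

```text
time: 4.6
tool_pos: [528.6, -123.2, 127.3]
tcp_rot: [-179.9, 0.1, -3.7]
ft_force: [-0.2, 0.7, -1.3]
finger_gap: 21.0
grip_force: 34.0
```

```bash
python3 d.py 532 -123 41 -3.6
```

```text
linear [ 0.0034 -0.0004  0.0863] rotz -0.1 t 4.6 [ 528.6 -123.2  127.3] [-1.799e+02  1.000e-01 -3.700e+00]
```

Request:
{"fn": "servo_tool", "kwargs": {"fingers": [0.012, 0.012, 0.012, 0.012, 0.012, 0.012, 0.03, 0.05, 0.05, 0.05], "linear": [[0.003, 0, 0.03], [0.003, 0, 0.06], [0.003, 0, 0.08], [0.003, 0, 0.085], [0.003, 0, 0.089], [0.003, 0, 0.089], [0.003, 0, 0.089], [0.003, 0, 0.089], [0.003, 0, 0.089], [0.003, 0, 0.089]], "rotation": [[0, 0, 0], [0, 0, 0], [0, 0, 0], [0, 0, 0], [0, 0, 0], [0, 0, 0], [0, 0, 0], [0, 0, 0], [0, 0, 0], [0, 0, 0]]}}

```text
time: 5.6
tool_pos: [532.5, -123.5, 39.4]
tcp_rot: [180.0, -0.0, -3.6]
ft_force: [-0.2, 0.7, 0.2]
finger_gap: 50.2
grip_force: 0.0
```

Request:
{"fn": "servo_tool", "kwargs": {"fingers": [0.05, 0.06, 0.06, 0.06, 0.06], "linear": [[0, 0, -0.01], [0, 0, -0.04], [0, 0, -0.08], [0, 0, -0.11], [0, 0, -0.11]], "rotation": [[0, 0, 0], [0, 0, 0], [0, 0, 0], [0, 0, 0], [0, 0, 0]]}}

```text
time: 6.1
tool_pos: [535.8, -124.8, 156.0]
tcp_rot: [179.9, -0.6, -3.6]
ft_force: [-0.1, -1.1, 1.1]
finger_gap: 59.9
grip_force: 0.0
```

```bash
python3 w.py w3 34;python3 d.py 501 197 150 6
```

```text
[ 534.5 -124.4  153.2]
[ 37. 254.]
[-39. 261.]
[-89. 276.]
[-140.  277.]
linear [-0.0538 -0.3186  0.0032] rotz -9.6 t 6.15 [ 534.5 -124.4  153.2] [179.9  -0.4  -3.6]
```

View pics/w3.png

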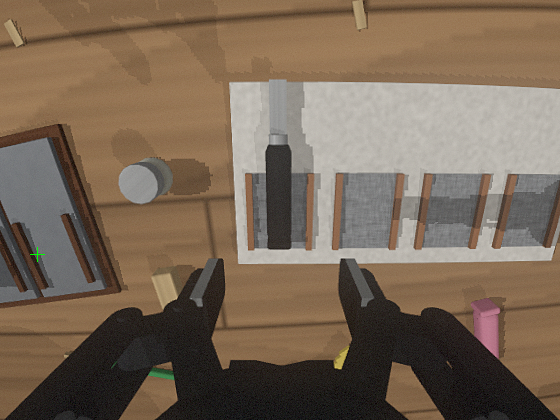

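The slim lies straight between the leftmost rails, at (278,200). Barrel next.

Request:
{"fn": "servo_tool", "kwargs": {"fingers": [0.06, 0.06, 0.06, 0.06, 0.06, 0.06, 0.06, 0.06, 0.06, 0.06], "linear": [[-0.006, -0.035, 0], [-0.014, -0.08, 0], [-0.022, -0.125, 0], [-0.029, -0.17, 0], [-0.036, -0.215, 0], [-0.044, -0.26, 0], [-0.051, -0.3, 0], [-0.053, -0.3186, 0], [-0.053, -0.3186, 0], [-0.053, -0.3186, 0]], "rotation": [[0, 0, -1], [0, 0, -3], [0, 0, -5], [0, 0, -7], [0, 0, -9], [0, 0, -9.6], [0, 0, -9.6], [0, 0, -9.6], [0, 0, -9.6], [0, 0, -9.6]]}}

```text
time: 7.15
tool_pos: [498.9, 197.5, 148.3]
tcp_rot: [180.0, 0.1, 6.0]
ft_force: [-0.0, 0.8, -0.3]
finger_gap: 59.6
grip_force: 0.0
```

```bash
python3 d.py 501 197 40 6
```

```text
linear [0.002  0.0007 0.1083] rotz 0.0 t 7.15 [498.9 197.5 148.3] [1.8e+02 1.0e-01 6.0e+00]
```

Request:
{"fn": "servo_tool", "kwargs": {"fingers": [0.06, 0.06, 0.06, 0.06, 0.06, 0.03, 0.02, 0.015, 0.015, 0.015], "linear": [[0.002, 0.001, 0.03], [0.002, 0.001, 0.06], [0.002, 0.001, 0.09], [0.002, 0.001, 0.107], [0.002, 0.001, 0.109], [0.002, 0.001, 0.109], [0.002, 0.001, 0.109], [0.002, 0.001, 0.109], [0.002, 0.001, 0.109], [0.002, 0.001, 0.109]], "rotation": [[0, 0, 0], [0, 0, 0], [0, 0, 0], [0, 0, 0], [0, 0, 0], [0, 0, 0], [0, 0, 0], [0, 0, 0], [0, 0, 0], [0, 0, 0]]}}

```text
time: 8.15
tool_pos: [503.1, 197.1, 42.0]
tcp_rot: [-180.0, -0.2, 6.0]
ft_force: [0.9, -1.9, 7.2]
finger_gap: 27.5
grip_force: 36.1
```

Request:
{"fn": "servo_tool", "kwargs": {"fingers": [0.015, 0.015, 0.015, 0.015, 0.015, 0.015], "linear": [[0, 0, -0.01], [0, 0, -0.03], [0, 0, -0.06], [0, 0, -0.09], [0, 0, -0.09], [0, 0, -0.09]], "rotation": [[0, 0, 0], [0, 0, 0], [0, 0, 0], [0, 0, 0], [0, 0, 0], [0, 0, 0]]}}

```text
time: 8.75
tool_pos: [502.3, 197.2, 131.5]
tcp_rot: [-180.0, -0.1, 6.0]
ft_force: [-0.5, 0.5, -1.4]
finger_gap: 26.8
grip_force: 35.3
```

```bash
python3 d.py 526.8 -204.8 130 -3.6
```

```text
linear [-0.0175  0.4024  0.0015] rotz 9.6 t 8.75 [502.3 197.2 131.5] [-1.8e+02 -1.0e-01  6.0e+00]
```

Request:
{"fn": "servo_tool", "kwargs": {"fingers": [0.015, 0.015, 0.015, 0.015, 0.015, 0.015, 0.015, 0.015, 0.015, 0.015], "linear": [[-0.001, 0.03, 0], [-0.003, 0.075, 0], [-0.005, 0.12, 0], [-0.007, 0.165, 0], [-0.009, 0.21, 0], [-0.011, 0.255, 0], [-0.013, 0.3, 0], [-0.015, 0.345, 0], [-0.017, 0.385, 0], [-0.0175, 0.4025, 0]], "rotation": [[0, 0, 1], [0, 0, 3], [0, 0, 5], [0, 0, 7], [0, 0, 9], [0, 0, 9.6], [0, 0, 9.6], [0, 0, 9.6], [0, 0, 9.6], [0, 0, 9.6]]}}

```text
time: 9.75
tool_pos: [524.9, -208.1, 128.7]
tcp_rot: [-180.0, 0.1, -3.8]
ft_force: [0.4, 0.3, -1.4]
finger_gap: 27.2
grip_force: 35.3
```

Request:
{"fn": "servo_tool", "kwargs": {"fingers": [0.015, 0.015], "linear": [[0, 0, 0], [0, 0, 0]], "rotation": [[0, 0, 0], [0, 0, 0]]}}

```text
time: 9.95
tool_pos: [525.5, -204.3, 129.0]
tcp_rot: [-179.9, 0.1, -3.7]
ft_force: [0.3, 1.0, 0.1]
finger_gap: 27.3
grip_force: 35.3
```

```bash
python3 d.py 526.8 -204.8 41 -3.6
```

```text
linear [0.0014 0.0004 0.088 ] rotz -0.1 t 9.95 [ 525.5 -204.3  129. ] [-1.799e+02  1.000e-01 -3.700e+00]
```

Request:
{"fn": "servo_tool", "kwargs": {"fingers": [0.015, 0.015, 0.015, 0.015, 0.015, 0.015, 0.04, 0.055, 0.055, 0.055], "linear": [[0.001, 0, 0.03], [0.001, 0, 0.06], [0.001, 0, 0.08], [0.001, 0, 0.085], [0.001, 0, 0.089], [0.001, 0, 0.089], [0.001, 0, 0.089], [0.001, 0, 0.089], [0.001, 0, 0.089], [0.001, 0, 0.089]], "rotation": [[0, 0, 0], [0, 0, 0], [0, 0, 0], [0, 0, 0], [0, 0, 0], [0, 0, 0], [0, 0, 0], [0, 0, 0], [0, 0, 0], [0, 0, 0]]}}

```text
time: 10.95
tool_pos: [527.4, -205.2, 41.5]
tcp_rot: [180.0, -0.0, -3.6]
ft_force: [0.3, -0.2, -0.3]
finger_gap: 55.0
grip_force: 0.0
```

Request:
{"fn": "servo_tool", "kwargs": {"fingers": [0.055, 0.06, 0.06, 0.06, 0.06, 0.06], "linear": [[0, 0, -0.01], [0, 0, -0.04], [0, 0, -0.08], [0, 0, -0.11], [0, 0, -0.11], [0, 0, -0.11]], "rotation": [[0, 0, 0], [0, 0, 0], [0, 0, 0], [0, 0, 0], [0, 0, 0], [0, 0, 0]]}}

```text
time: 11.55
tool_pos: [527.9, -205.7, 152.9]
tcp_rot: [179.9, -0.1, -3.6]
ft_force: [-0.2, 0.1, -0.6]
finger_gap: 60.0
grip_force: 0.0
```

```bash
python3 d.py 486 271 150 3
```

```text
linear [-0.0721 -0.4731  0.0029] rotz -6.6 t 11.55 [ 527.9 -205.7  152.9] [ 1.799e+02 -1.000e-01 -3.600e+00]
```

Request:
{"fn": "servo_tool", "kwargs": {"fingers": [0.065, 0.065, 0.065, 0.065, 0.065, 0.065, 0.065, 0.065, 0.065, 0.065], "linear": [[-0.005, -0.035, 0], [-0.013, -0.083, 0], [-0.02, -0.131, 0], [-0.027, -0.179, 0], [-0.035, -0.227, 0], [-0.042, -0.275, 0], [-0.049, -0.323, 0], [-0.057, -0.371, 0], [-0.064, -0.419, 0], [-0.07, -0.46, 0]], "rotation": [[0, 0, -1], [0, 0, -2], [0, 0, -3], [0, 0, -4], [0, 0, -5], [0, 0, -6], [0, 0, -6.6], [0, 0, -6.6], [0, 0, -6.6], [0, 0, -6.6]]}}

```text
time: 12.55
tool_pos: [484.7, 260.2, 149.6]
tcp_rot: [180.0, 0.1, 3.0]
ft_force: [0.5, 0.4, -0.3]
finger_gap: 65.1
grip_force: 0.0
```

Request:
{"fn": "servo_tool", "kwargs": {"fingers": [0.065, 0.065, 0.065], "linear": [[-0.003, -0.013, 0], [-0.003, -0.013, 0], [-0.003, -0.013, 0]], "rotation": [[0, 0, 0], [0, 0, 0], [0, 0, 0]]}}

```text
time: 12.85
tool_pos: [482.1, 270.1, 150.1]
tcp_rot: [179.9, 0.1, 3.0]
ft_force: [0.1, -0.3, 0.4]
finger_gap: 64.9
grip_force: 0.0
```

```bash
python3 w.py w4 44;  python3 d.py 486 271 40 3
```

```text
[482.5 269.7 150.5]
[478. 196.]
[373. 195.]
[280. 208.]
[176. 204.]
linear [ 0.0035 -0.0011  0.1105] rotz -0.1 t 12.9 [482.5 269.7 150.5] [1.799e+02 1.000e-01 2.900e+00]
```

View pics/w4.png

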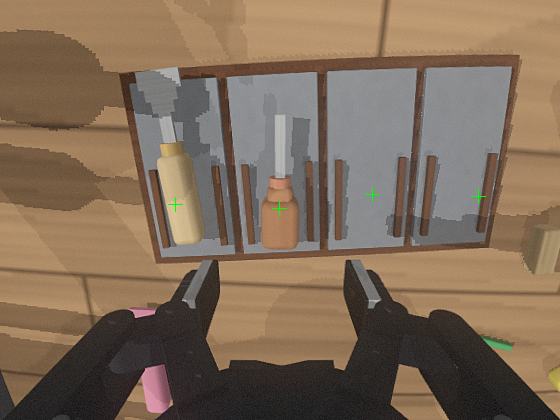

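The ball is aligned with the gripper at (280,220), and the fishtail is at (180,200). Gripping the ball.

Request:
{"fn": "servo_tool", "kwargs": {"fingers": [0.065, 0.065, 0.065, 0.065, 0.065, 0.035, 0.025, 0.02, 0.02, 0.02], "linear": [[0.002, -0.001, 0.03], [0.002, -0.001, 0.06], [0.002, -0.001, 0.09], [0.002, -0.001, 0.107], [0.002, -0.001, 0.11], [0.002, -0.001, 0.11], [0.002, -0.001, 0.11], [0.002, -0.001, 0.11], [0.002, -0.001, 0.11], [0.002, -0.001, 0.11]], "rotation": [[0, 0, 0], [0, 0, 0], [0, 0, 0], [0, 0, 0], [0, 0, 0], [0, 0, 0], [0, 0, 0], [0, 0, 0], [0, 0, 0], [0, 0, 0]]}}

```text
time: 13.9
tool_pos: [486.1, 272.5, 43.1]
tcp_rot: [-180.0, -0.2, 3.0]
ft_force: [0.9, -1.7, 6.9]
finger_gap: 30.7
grip_force: 36.0
```

Request:
{"fn": "servo_tool", "kwargs": {"fingers": [0.02, 0.02, 0.02, 0.02, 0.02, 0.02], "linear": [[0, 0, -0.01], [0, 0, -0.03], [0, 0, -0.06], [0, 0, -0.09], [0, 0, -0.09], [0, 0, -0.09]], "rotation": [[0, 0, 0], [0, 0, 0], [0, 0, 0], [0, 0, 0], [0, 0, 0], [0, 0, 0]]}}

```text
time: 14.5
tool_pos: [485.4, 272.6, 132.8]
tcp_rot: [-179.9, -0.1, 3.0]
ft_force: [-0.5, -0.5, -0.4]
finger_gap: 31.1
grip_force: 35.2
```

```bash
python3 d.py 521.7 -286.7 130 -3.6
```

```text
linear [0.0072 0.5605 0.0028] rotz 6.6 t 14.5 [485.4 272.6 132.8] [-1.799e+02 -1.000e-01  3.000e+00]
```

Request:
{"fn": "servo_tool", "kwargs": {"fingers": [0.02, 0.02, 0.02, 0.02, 0.02, 0.02, 0.02, 0.02, 0.02, 0.02], "linear": [[0, 0.03, 0], [0.001, 0.075, 0], [0.002, 0.12, 0], [0.002, 0.165, 0], [0.003, 0.21, 0], [0.003, 0.255, 0], [0.004, 0.3, 0], [0.004, 0.345, 0], [0.005, 0.39, 0], [0.006, 0.435, 0]], "rotation": [[0, 0, 0], [0, 0, 0], [0, 0, 0], [0, 0, 0], [0, 0, 0], [0, 0, 0], [0, 0, 0], [0, 0, 0], [0, 0, 0], [0, 0, 0]]}}

```text
time: 15.5
tool_pos: [512.0, -163.3, 129.9]
tcp_rot: [-179.9, 0.1, 3.0]
ft_force: [1.0, 0.0, -0.1]
finger_gap: 31.2
grip_force: 35.2
```

Request:
{"fn": "servo_tool", "kwargs": {"fingers": [0.02, 0.02, 0.02, 0.02, 0.02, 0.02], "linear": [[0, 0.045, 0], [0.001, 0.085, 0], [0.001, 0.115, 0], [0.001, 0.1255, 0], [0.001, 0.1255, 0], [0.001, 0.1255, 0]], "rotation": [[0, 0, 2], [0, 0, 4], [0, 0, 6], [0, 0, 6.6], [0, 0, 6.6], [0, 0, 6.6]]}}

```text
time: 16.1
tool_pos: [520.3, -285.9, 130.3]
tcp_rot: [-179.9, 0.1, -3.6]
ft_force: [0.3, 0.4, -0.4]
finger_gap: 31.4
grip_force: 35.2
```

```bash
python3 d.py 521.7 -286.7 41 -3.6
```

```text
linear [0.0015 0.0008 0.0893] rotz 0.0 t 16.1 [ 520.3 -285.9  130.3] [-1.799e+02  1.000e-01 -3.600e+00]
```

Request:
{"fn": "servo_tool", "kwargs": {"fingers": [0.02, 0.02, 0.02, 0.02, 0.02, 0.02, 0.04, 0.06, 0.06, 0.06], "linear": [[0.001, 0.001, 0.03], [0.001, 0.001, 0.06], [0.001, 0.001, 0.08], [0.001, 0.001, 0.085], [0.001, 0.001, 0.089], [0.001, 0.001, 0.089], [0.001, 0.001, 0.089], [0.001, 0.001, 0.089], [0.001, 0.001, 0.089], [0.001, 0.001, 0.089]], "rotation": [[0, 0, 0], [0, 0, 0], [0, 0, 0], [0, 0, 0], [0, 0, 0], [0, 0, 0], [0, 0, 0], [0, 0, 0], [0, 0, 0], [0, 0, 0]]}}

```text
time: 17.1
tool_pos: [521.9, -288.2, 42.6]
tcp_rot: [180.0, -0.0, -3.6]
ft_force: [-0.6, 0.7, -0.4]
finger_gap: 59.9
grip_force: 0.0
```

Request:
{"fn": "servo_tool", "kwargs": {"fingers": [0.06, 0.06, 0.06, 0.06, 0.06, 0.06], "linear": [[0, 0, -0.01], [0, 0, -0.04], [0, 0, -0.08], [0, 0, -0.11], [0, 0, -0.11], [0, 0, -0.11]], "rotation": [[0, 0, 0], [0, 0, 0], [0, 0, 0], [0, 0, 0], [0, 0, 0], [0, 0, 0]]}}

```text
time: 17.7
tool_pos: [522.4, -288.8, 154.0]
tcp_rot: [179.9, -0.1, -3.6]
ft_force: [-0.4, 1.0, -1.3]
finger_gap: 60.2
grip_force: 0.0
```

```bash
python3 w.py w5 34; python3 d.py 485 355.6 150 7
```

```text
[ 521.5 -288.2  152.3]
[-104.  248.]
[-154.  253.]
[-178.  265.]
[-195.  264.]
linear [-0.0773 -0.6402  0.0023] rotz -10.6 t 17.75 [ 521.5 -288.2  152.3] [-180.    -0.    -3.6]
```

View pics/w5.png

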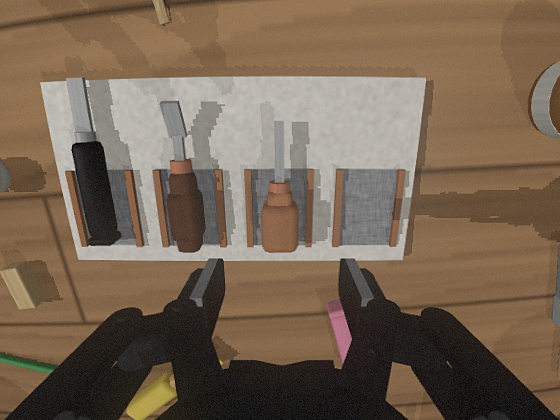

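Slim, barrel and ball sit level in their places, at (95,195), (185,210) and (280,215). Only the rightmost place is empty, so I'll fetch the fishtail.

Request:
{"fn": "servo_tool", "kwargs": {"fingers": [0.06, 0.06, 0.06, 0.06, 0.06, 0.06, 0.06, 0.06, 0.06, 0.06], "linear": [[-0.004, -0.035, 0], [-0.01, -0.08, 0], [-0.015, -0.125, 0], [-0.02, -0.17, 0], [-0.025, -0.215, 0], [-0.031, -0.26, 0], [-0.037, -0.305, 0], [-0.042, -0.35, 0], [-0.048, -0.395, 0], [-0.053, -0.44, 0]], "rotation": [[0, 0, 0], [0, 0, 0], [0, 0, 0], [0, 0, 0], [0, 0, 0], [0, 0, 0], [0, 0, 0], [0, 0, 0], [0, 0, 0], [0, 0, 0]]}}

```text
time: 18.75
tool_pos: [495.0, 155.7, 150.5]
tcp_rot: [180.0, 0.2, -3.6]
ft_force: [1.3, 0.0, 0.3]
finger_gap: 60.4
grip_force: 0.0
```

Request:
{"fn": "servo_tool", "kwargs": {"fingers": [0.06, 0.06, 0.06, 0.06, 0.06, 0.06, 0.06, 0.06], "linear": [[-0.005, -0.045, 0], [-0.011, -0.09, 0], [-0.017, -0.135, 0], [-0.022, -0.175, 0], [-0.024, -0.2, 0], [-0.024, -0.2, 0], [-0.024, -0.2, 0], [-0.024, -0.2, 0]], "rotation": [[0, 0, -2], [0, 0, -4], [0, 0, -6], [0, 0, -8], [0, 0, -10], [0, 0, -10.6], [0, 0, -10.6], [0, 0, -10.6]]}}

```text
time: 19.55
tool_pos: [485.0, 353.9, 151.1]
tcp_rot: [179.9, 0.1, 6.9]
ft_force: [0.0, -1.0, -0.1]
finger_gap: 59.8
grip_force: 0.0
```

```bash
python3 w.py w6 38;  python3 d.py 485 355.6 40 7
```

```text
[485.3 353.9 151.5]
[555. 220.]
[464. 213.]
[378. 220.]
[279. 210.]
linear [-0.     -0.0018  0.1115] rotz -0.1 t 19.6 [485.3 353.9 151.5] [1.799e+02 1.000e-01 6.900e+00]
```

View pics/w6.png

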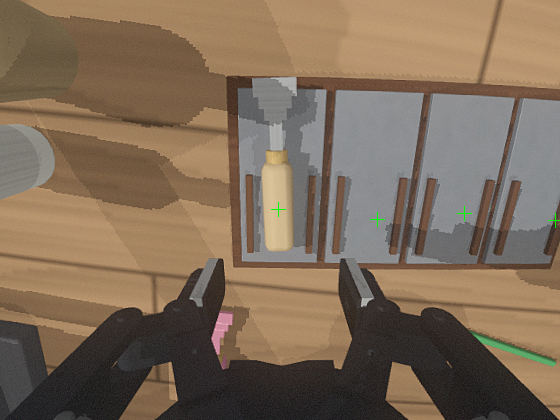

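The fishtail is straight ahead at (279,205), well centred.

Request:
{"fn": "servo_tool", "kwargs": {"fingers": [0.06, 0.06, 0.06, 0.06, 0.06, 0.03, 0.02, 0.015, 0.015, 0.015], "linear": [[0, -0.001, 0.03], [0, -0.001, 0.06], [0, -0.001, 0.09], [0, -0.001, 0.108], [0, -0.001, 0.111], [0, -0.001, 0.111], [0, -0.001, 0.111], [0, -0.001, 0.111], [0, -0.001, 0.111], [0, -0.001, 0.111]], "rotation": [[0, 0, 0], [0, 0, 0], [0, 0, 0], [0, 0, 0], [0, 0, 0], [0, 0, 0], [0, 0, 0], [0, 0, 0], [0, 0, 0], [0, 0, 0]]}}

```text
time: 20.6
tool_pos: [486.6, 357.0, 43.4]
tcp_rot: [-179.9, -0.2, 7.0]
ft_force: [0.0, -1.2, 6.8]
finger_gap: 25.3
grip_force: 35.7
```

Request:
{"fn": "servo_tool", "kwargs": {"fingers": [0.015, 0.015, 0.015, 0.015, 0.015, 0.015], "linear": [[0, 0, -0.01], [0, 0, -0.03], [0, 0, -0.06], [0, 0, -0.09], [0, 0, -0.09], [0, 0, -0.09]], "rotation": [[0, 0, 0], [0, 0, 0], [0, 0, 0], [0, 0, 0], [0, 0, 0], [0, 0, 0]]}}

```text
time: 21.2
tool_pos: [485.8, 356.8, 132.8]
tcp_rot: [-179.9, -0.1, 7.0]
ft_force: [-1.2, 0.0, -0.9]
finger_gap: 25.2
grip_force: 34.9
```

```bash
python3 d.py 519.5 -368.5 130 -3.6
```

```text
linear [-0.0547  0.724   0.0028] rotz 10.6 t 21.2 [485.8 356.8 132.8] [-1.799e+02 -1.000e-01  7.000e+00]
```

Request:
{"fn": "servo_tool", "kwargs": {"fingers": [0.015, 0.015, 0.015, 0.015, 0.015, 0.015, 0.015, 0.015, 0.015, 0.015], "linear": [[-0.002, 0.03, 0], [-0.006, 0.075, 0], [-0.009, 0.12, 0], [-0.012, 0.165, 0], [-0.016, 0.21, 0], [-0.019, 0.255, 0], [-0.023, 0.3, 0], [-0.026, 0.345, 0], [-0.029, 0.39, 0], [-0.033, 0.435, 0]], "rotation": [[0, 0, 0], [0, 0, 0], [0, 0, 0], [0, 0, 0], [0, 0, 0], [0, 0, 0], [0, 0, 0], [0, 0, 0], [0, 0, 0], [0, 0, 0]]}}

```text
time: 22.2
tool_pos: [503.9, -80.9, 129.8]
tcp_rot: [-179.9, 0.1, 7.0]
ft_force: [1.4, 0.1, -1.4]
finger_gap: 25.1
grip_force: 34.9
```

Request:
{"fn": "servo_tool", "kwargs": {"fingers": [0.015, 0.015, 0.015, 0.015, 0.015, 0.015, 0.015, 0.015, 0.015, 0.015], "linear": [[-0.004, 0.045, 0], [-0.007, 0.09, 0], [-0.01, 0.135, 0], [-0.013, 0.18, 0], [-0.017, 0.225, 0], [-0.02, 0.265, 0], [-0.0215, 0.289, 0], [-0.0215, 0.289, 0], [-0.0215, 0.289, 0], [-0.0215, 0.289, 0]], "rotation": [[0, 0, 2], [0, 0, 4], [0, 0, 6], [0, 0, 8], [0, 0, 10], [0, 0, 10.6], [0, 0, 10.6], [0, 0, 10.6], [0, 0, 10.6], [0, 0, 10.6]]}}

```text
time: 23.2
tool_pos: [518.6, -367.5, 130.0]
tcp_rot: [-179.9, 0.1, -3.6]
ft_force: [-0.5, 0.3, -0.1]
finger_gap: 25.4
grip_force: 34.9
```

```bash
python3 d.py 519.5 -368.5 41 -3.6
```

```text
linear [0.001 0.001 0.089] rotz 0.0 t 23.2 [ 518.6 -367.5  130. ] [-1.799e+02  1.000e-01 -3.600e+00]
```

Request:
{"fn": "servo_tool", "kwargs": {"fingers": [0.015, 0.015, 0.015, 0.015, 0.015, 0.015, 0.04, 0.055, 0.055, 0.055], "linear": [[0.001, 0.001, 0.03], [0.001, 0.001, 0.06], [0.001, 0.001, 0.08], [0.001, 0.001, 0.085], [0.001, 0.001, 0.089], [0.001, 0.001, 0.089], [0.001, 0.001, 0.089], [0.001, 0.001, 0.089], [0.001, 0.001, 0.089], [0.001, 0.001, 0.089]], "rotation": [[0, 0, 0], [0, 0, 0], [0, 0, 0], [0, 0, 0], [0, 0, 0], [0, 0, 0], [0, 0, 0], [0, 0, 0], [0, 0, 0], [0, 0, 0]]}}

```text
time: 24.2
tool_pos: [520.1, -369.9, 42.4]
tcp_rot: [180.0, -0.0, -3.6]
ft_force: [0.7, 0.8, -0.1]
finger_gap: 54.8
grip_force: 0.0
```

Request:
{"fn": "servo_tool", "kwargs": {"fingers": [0.055, 0.06, 0.06, 0.06, 0.06, 0.06, 0.06, 0.06, 0.06, 0.06], "linear": [[0, 0, -0.01], [0, 0, -0.04], [0, 0, -0.08], [0, 0, -0.12], [-0.03, -0.03, -0.15], [-0.06, -0.06, -0.15], [-0.06, -0.09, -0.15], [-0.06, -0.12, -0.15], [-0.06, -0.12, -0.15], [-0.06, -0.12, -0.15]], "rotation": [[0, 0, 0], [0, 0, 0], [0, 0, 0], [0, 0, 0], [0, 0, 0], [0, 0, 0], [0, 0, 0], [0, 0, 0], [0, 0, 0], [0, 0, 0]]}}

```text
time: 25.2
tool_pos: [468.0, -246.3, 193.2]
tcp_rot: [179.9, -0.1, -3.6]
ft_force: [-1.1, -0.7, 0.5]
finger_gap: 59.7
grip_force: 0.0
```

```bash
python3 w.py w7 34; python3 - <<'E'
from h import *
s=snap("scene","scene1"); f=s['frame'][180:310,110:290]
cv2.imwrite('pics/sc.png',cv2.resize(f,None,fx=4,fy=4,interpolation=cv2.INTER_CUBIC)[...,::-1])
E
```

```text
[ 467.9 -246.9  193.1]
[-56. 183.]
[-114.  193.]
[-149.  209.]
[-181.  214.]
```

View pics/w7.png

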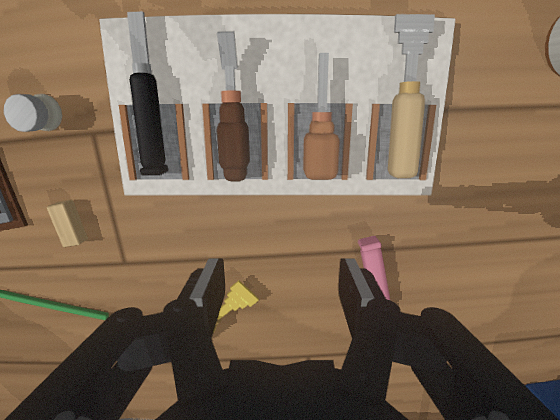

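View pics/sc.png

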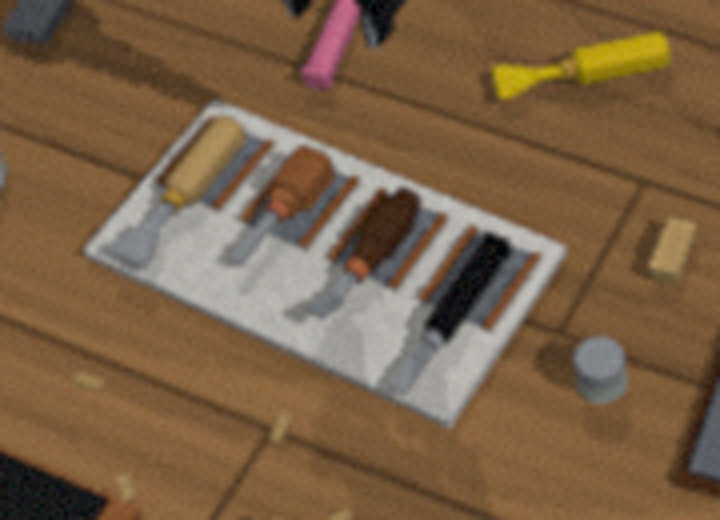

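Both views show all four tools lying straight between their rails in reverse order, with fishtail, ball, barrel and slim at (405,135), (320,150), (233,140) and (147,125) in the wrist view. The gripper is clear of everything.

```bash
python3 -c "
from bench import r
print(r.hand_in())"
```

```text
the job is handed in; nothing more can be done
None
```

All four tools (slim, barrel, ball and fishtail, left to right) now lie in reverse order in the white rack with blades pointing away and the gripper clear, and the job was handed in at about 25 s; no verdict was returned.

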